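# Rehang the lift-off door of a dish cabinet

## Task

Lift the small dish cabinet's door out of the drying stand and, holding it open at about a right angle to the cabinet front, feel for the two hinge pins, which may stand a little to one side of their drawn place, and lower both knuckles gently onto them until they sit fully down. Then swing the door shut against the rubber buffers and let go. Never force the door, and leave the other things on the bench where they stand.

Things in the scene. Friction and masses are not known exactly. Their poses are not given: they have to be found in the camera images.
- leaf: loose cabinet door, 0.2-0.33 kg: white upright panel 8 mm thick (its x), 120 wide (y), 135 high, grey field 9.5 thick in its middle, grip tab on top, two knuckles at its -y edge. Origin: centre of the panel's lower edge, z up; -x is the outside of the shut door. Centre of mass close to below the tab. Hung, its origin is 8 mm above the bench; shut, its axes agree with the cabinet's
- tab (a point): point on the leaf's flat steel grip tab, 160 mm above the leaf's origin. The tab stands on the middle of the panel's top edge: 12 mm thick (leaf x; grip it across this), 44 mm wide, its top 175 mm above the leaf's origin. With the door hung and shut it stands free above the cabinet's roof
- knuckle_low (a point): centre of the mouth at the underside of the lower knuckle, in the leaf's frame at x 0, y -72, z 22 mm. Each knuckle is a round upright steel sleeve, 24 mm outside diameter, 18 mm high, with a through-bore of 10 mm diameter, joined to the panel by a strap 11 mm thick
- knuckle_up (a point): the same point of the upper knuckle, same bore axis, 70 mm above knuckle_low (leaf frame x 0, y -72, z 92 mm)
- cabinet: fixed white metal dish cabinet, open in front, 80 mm deep (x), 150 wide (y), 138 high. Origin: centre of its underside; front faces its -x, z up. A grey frame round the opening reaches to x -48 mm; two rubber buffers on it (y +52, to x -54 mm) stop the shut door. A steel hinge strip at the -y end of the front carries two upright hinge pins, one above the other
- hinge_mark (a point): where the drawing puts the pin axis, level with the lower shoulder's top (cabinet x -58, y -67, z +30 mm). The strip sits in slotted holes: both pins together really stand anywhere up to 7 mm from this to either side along the cabinet's y. They are true along its x, upright and in line, and the strip does not shift in use
- pin_up_mark (a point): the same for the upper pin: drawn axis, top of the upper shoulder, 70 mm above hinge_mark. Each pin: 8 mm diameter, 22 mm tall, top 2.5 mm tapered to 6.4 mm, rising from a shoulder (16 mm across, 8 mm thick) on which the knuckle sits. So the lower knuckle comes in sideways under the upper shoulder, 23 to 42 mm above its seat, and is then lowered
- stand: fixed aluminium drying stand: base 70 x 150 mm, 8 mm thick, with four jaws 30 mm high forming an 11 mm slot along its y in which the leaf stands upright with 1.5 mm play to each side. Origin: centre of its underside, z up. Lift the leaf straight up by 32 mm or more to clear the jaws
- timer: bystander: white lab timer, 33 x 52 x 47 mm, origin at its underside
- culture_dish: bystander: closed round culture dish, 60 mm across, 15 mm high, origin at its underside
- sample_vial: bystander: small capped vial, 21 mm across, 47 mm high, origin at its underside
- marker_pen: bystander: marker pen lying, 134 mm long, 13 mm thick, origin at its underside
Not all that is in view belongs to the job. There is more than one size of the leaf; the job needs the larger.

How it is judged (in metres and radians):
On the way:
1. the door hangs fully down on both pins, upright, while it stands open by 40 degrees or more (z of knuckle_low in the frame of cabinet between 0.027 and 0.033 m and z of knuckle_up in the frame of cabinet between 0.097 and 0.103 m and x of knuckle_low in the frame of cabinet between -0.061 and -0.055 m and y of knuckle_low in the frame of cabinet between -0.0755 and -0.0585 m and angle between leaf's own z axis and vertical below 0.05 rad and angle between the x axis of leaf and the x axis of cabinet, either way round above 0.7 rad), for 0.2 s.
At the end, for the whole second after the job is handed in: both knuckles sit on their shoulders (within 3 mm in height) on the hinge axis, the door is upright (within 0.05 rad), shut in front of the cabinet (within 0.1 rad of parallel to its front), at rest and released (z of knuckle_low in the frame of cabinet between 0.027 and 0.033 m and z of knuckle_up in the frame of cabinet between 0.097 and 0.103 m and x of knuckle_low in the frame of cabinet between -0.061 and -0.055 m and y of knuckle_low in the frame of cabinet between -0.0755 and -0.0585 m and angle between leaf's own z axis and vertical below 0.05 rad and angle between the x axis of leaf and the x axis of cabinet, either way round below 0.1 rad and y of tab in the frame of cabinet above -0.02 m and linear speed of leaf below 0.02 m/s); the robot touches nothing.
It fails at once if the door is forced or dropped: more than 25 N between door and cabinet (with its hinge strip) (contact force between leaf and cabinet above 25 N).
It fails at once if a bystander is moved by more than 20 mm (distance of any of timer, culture_dish, sample_vial, marker_pen from where it was at the start of the episode above 0.02 m).
It also fails if it takes over 72 s, if anything falls off the work surface, if the arm or the gripper's body presses on something with over 40 N, if the wrist force passes 120 N, or if a joint passes its speed limit or range.

## Robot

A 6-joint arm with a two-finger parallel gripper is mounted at the origin on a cart in front of the work surface, level with it; the furniture and walls round the work are solid. World frame = base frame: x ahead of the robot, y to its left, z up, the work surface at z = 0. Lengths are in mm, angles in rad, forces in N, time in s.
With the tool pointing down it reaches from about 350 to 775 mm from the base axis. Payload 7.3 kg.
Tool frame: the origin (TCP) lies on the centre line of the jaws, within the pads' length; the fingertips stand finger_overhang ahead of it and the grasp point (between the pads) lies 8 mm behind it (finger_overhang is the distance from the TCP to the fingertips, in mm); z points along the fingers, y is the line along which they close (so a half turn about z gives the same grasp; the last joint's range is limited). The gripper opens to 92 mm and grips with 3 to 60 N. Pads are 19 mm wide; open, the fingers measure 130 mm over their backs; the gripper's body (75 mm by 190 mm) begins 47 mm behind the grasp point.
Start: joints at [-1.359, 0.342, 1.524, -0, 1.275, -0.146], TCP at [183.885, -491.762, 237.741] pointing down, gripper open.
Joint ranges: [-2.53, 2.53], [-0.77, 2.02], [0.04, 2.7], [-1, 4.14], [0.28, 2.66], [-3.11, 3.11]. Speed limits (rad/s): [2.57, 2.57, 3.14, 3.14, 3.14, 3.14].

## Interface

Orientations are given as [roll, pitch, yaw] about the fixed x, y, z axes, in that order (R = Rz(yaw) Ry(pitch) Rx(roll)).
In Python, from plant import get_obs, capture, close_job, finger_overhang gives the robot as it stands.
- The arm moves only by the shell command python3 -m inch 'ROWS'. ROWS is JSON, one flat list of numbers, 7 for each row, row after row: the turn, a rotation vector about the tool's x, y, z scaled (see below), then the shift along the tool's x, y, z scaled (see below), then the closure, from -1 (fully open) to 1 (shut). In form: [ax, ay, az, tx, ty, tz, gripper, ax, ay, az, tx, ty, tz, gripper, ...]. A call has 1 to 10 rows; each row shifts and turns the commanded pose from where the row before left it, along the tool's axes as they then stand; what a row does not reach is not made up. The controller multiplies each number of a shift by 0.8 m and each number of a turn by 1.5 rad. A row lasts 1/12 s, in which the tool goes at most 41.7 mm and 7.16 degrees, less where a joint would pass 70% of its speed; a pose out of reach is approached as far as the arm can. A call with a number of a shift or a turn outside -1 to 1 is refused whole. A call with a gripper value outside its range is refused whole. The fingers move at their own pace and stop on an object; the grip force is fixed at half the most. Time passes only in rows, so rows that do not move let the fingers close. It gives the time, the measured TCP pose, the force, the opening and the grip force at its end, in the units of the state.
- get_obs(): the state, without advancing time (a new reading comes with each control period).
- capture(name): name is "scene" or "side" or "wrist"; returns a dict with "image" (420x560x3 uint8, red, green, blue), "mtx" (3x3 intrinsics, pixels), "distortion" ([k1, k2, p1, p2, k3] as OpenCV has them; the pictures are not rectified), "pose" (4x4, takes a point from camera to world coordinates). Camera axes: x right, y up, looking along -z (the intrinsics and any distortion apply to the point x, -y, -z); pixel columns grow to the right and rows downward; lengths in mm; the calibration is good to about 2 mm. A picture is of the moment at which its call begins. There is no depth.
- close_job(): hands the job in; it is judged then, once.
The state is a dict: "time": time; "joint_positions": joint angles; "dq": joint speeds; "tau": joint torques, N m; "tool_pos": TCP position; "tcp_rot": TCP orientation; "contact_force": force on the tool from outside, world axes, zero at the start; "moment": the same for the moment, N m; "grip_width": finger opening in mm; "finger_force": force on a finger pad.
Only numpy, scipy, OpenCV 4.12 (cv2) and the standard library are available. Lean on these libraries where they do the work, as an engineer would, in place of code of your own. Each camera call takes 0.05 s, during which the arm holds its last target. There are 200 camera calls.

## Working session

There is one attempt and no reset: what is moved stays moved. The work goes in short steps, Python scripts to look and compute and a shell command to move; the robot and the scene stay as the last step left them, time stands still between calls to the robot, and variables do not carry over. Pictures are saved under pics/ and viewed, at most 10 in all, crops included, and the job is handed in when it is done.

```bash
mkdir -p pics; ls
python3 - <<'E'
from plant import *
import cv2,numpy as np
o=get_obs();print(o,finger_overhang)
for n in("scene","side"):
    c=capture(n);cv2.imwrite(f"pics/{n}0.png",c["image"][:,:,::-1]);print(n,c["mtx"],c["distortion"],c["pose"].round(3) if hasattr(c["pose"],'round') else c["pose"])
E
```

```text
pics
{'time': 0.0, 'joint_positions': array([-1.35899983e+00,  3.42737712e-01,  1.52502758e+00, -6.21094576e-06,
        1.27540717e+00, -1.45969226e-01]), 'dq': array([-0.00050808, -0.00012723,  0.00147043, -0.0018179 ,  0.00090211,
       -0.00155319]), 'tau': array([-2.90578799e-03, -4.31250215e+01, -2.44222373e+01,  7.16560520e-02,
        5.59416006e-02, -1.08159143e-04]), 'tool_pos': array([ 183.79535033, -491.35150437,  237.03349228]), 'tcp_rot': array([-3.14002879e+00, -2.23908710e-04,  3.57767360e-01]), 'contact_force': array([-0.58404179,  0.32878324, -0.15521906]), 'moment': array([-0.08136618, -0.02540974, -0.00108551]), 'finger_force': 0.0, 'grip_width': 91.91317190333754} 11.0
scene [[472.58053139   0.         280.19166812]
 [  0.         472.58053139 209.83986875]
 [  0.           0.           1.        ]] [-0.0339124  0.         0.         0.         0.       ] [[-7.27000e-01  4.39000e-01 -5.28000e-01 -6.64000e+01]
 [-6.87000e-01 -4.48000e-01  5.72000e-01  7.38647e+02]
 [ 1.40000e-02  7.79000e-01  6.27000e-01  8.66267e+02]
 [ 0.00000e+00  0.00000e+00  0.00000e+00  1.00000e+00]]
side [[401.47351261   0.         278.32265809]
 [  0.         401.47351261 208.3652213 ]
 [  0.           0.           1.        ]] [-0.00884419  0.          0.          0.          0.        ] [[-9.55000e-01  1.85000e-01 -2.30000e-01  2.71569e+02]
 [-2.95000e-01 -6.32000e-01  7.17000e-01  9.40076e+02]
 [-1.30000e-02  7.53000e-01  6.58000e-01  9.29072e+02]
 [ 0.00000e+00  0.00000e+00  0.00000e+00  1.00000e+00]]
```

View pics/scene0.png

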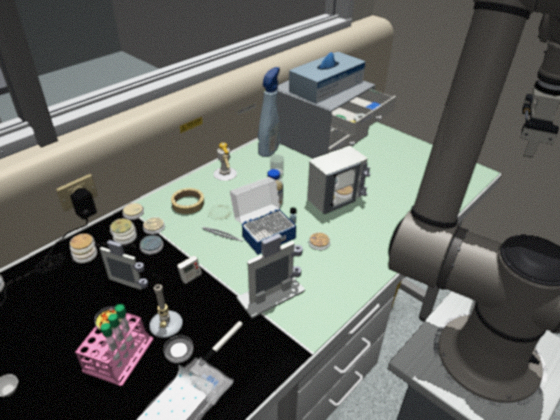

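View pics/side0.png

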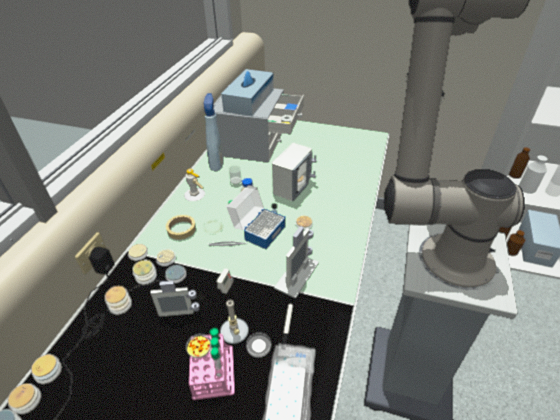

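Scene: candidates for the leaf are the door at scene (272,275)/side (298,262) in an aluminium stand (larger) and the door at scene (122,265)/side (172,300) (another, smaller?). The cabinet is at scene (337,182)/side (293,173). The next step is to check the sizes in close crops.

```bash
cat > h.py <<'E'
import numpy as np,cv2
from plant import *
def ray(c,uv):
    q=cv2.undistortPoints(np.array([[uv]],float),np.array(c["mtx"]),np.array(c["distortion"]))[0,0]
    T=np.array(c["pose"]);d=T[:3,:3]@np.array([q[0],-q[1],-1.]);return T[:3,3],d/np.linalg.norm(d)
def onz(c,uv,z):
    o,d=ray(c,uv);return o+d*(z-o[2])/d[2]
def tri(c1,u1,c2,u2):
    A=np.zeros((3,3));b=np.zeros(3)
    for c,u in((c1,u1),(c2,u2)):
        o,d=ray(c,u);P=np.eye(3)-np.outer(d,d);A+=P;b+=P@o
    p=np.linalg.solve(A,b);return p
def proj(c,P):
    T=np.linalg.inv(np.array(c["pose"]));p=(T[:3,:3]@np.atleast_2d(P).T).T+T[:3,3]
    p=p*[1,-1,-1];return cv2.projectPoints(p,np.zeros(3),np.zeros(3),np.array(c["mtx"]),np.array(c["distortion"]))[0][:,0]
E
python3 - <<'E'
from h import *
cs=capture("scene");cd=capture("side")
import pickle;pickle.dump((cs,cd),open("c0.pkl","wb"))
f=lambda im,x,y,w,h,W,H:cv2.resize(im[y:y+h,x:x+w,::-1],(W,H),interpolation=cv2.INTER_CUBIC)
# 4 tiles 400x300 each: scale 5 -> 80x60? use 4x : 100x75
a=f(cs["image"],225,230,100,90,400,360)
b=f(cd["image"],255,220,100,90,400,360)
c=f(cs["image"],290,140,100,60,400,240)
d=f(cd["image"],255,140,100,60,400,240)
cv2.imwrite("pics/t1.png",np.vstack([np.hstack([a,b]),np.hstack([c,d])]))
E
```

```text
(no output)
```

View pics/t1.png

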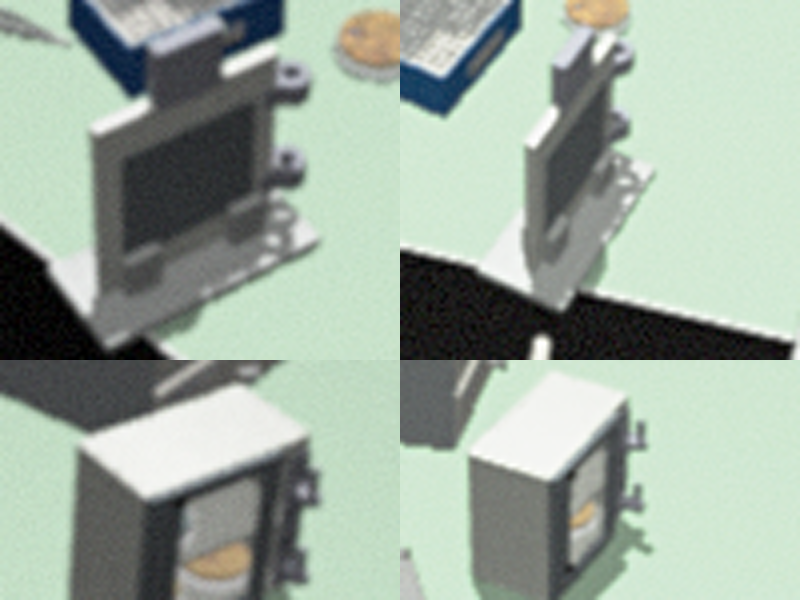

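Crop: top row shows the larger door in its stand, with upper knuckle scene tile (292,75) and side tile (620,52), and tab top visible; bottom row shows the cabinet with roof corners and hinge shoulders at scene tile (308,488)/(292,565).

Run:
```python
from h import *
import pickle;cs,cd=pickle.load(open("c0.pkl","rb"))
S=lambda x,y:((x+.5)/4-.5+225,(y+.5)/4-.5+230)
D=lambda x,y:((x-400+.5)/4-.5+255,(y+.5)/4-.5+220)
S2=lambda x,y:((x+.5)/4-.5+290,(y-360+.5)/4-.5+140)
D2=lambda x,y:((x-400+.5)/4-.5+255,(y-360+.5)/4-.5+140)
np.set_printoptions(precision=1,suppress=True)
for n,s,d in [("ku hole",S(292,73),D(622,48)),("kl hole",S(290,158),D(618,120)),("panel far top corner",S(92,131),D(527,148)),
 ("tab tl",S(148,47),D(555,60)),("tab tr",S(224,18),D(592,30)),("base L",S(50,265),D(478,265)),("base F",S(105,348),D(558,310)),("base R",S(320,238),D(655,172))]:
    print(n,tri(cs,s,cd,d))
for n,s,z in(("base L",S(50,265),8),("base F",S(105,345),8),("base R",S(320,236),8)): print(n,onz(cs,s,z))
for n,s in(("base L",D(478,265)),("base F",D(558,307)),("base R",D(655,170))): print(n,onz(cd,s,8))
for n,s,d in[("roof backL",S2(80,445),D2(470,455)),("roof frontL",S2(147,500),D2(548,480)),("roof frontR",S2(308,434),D2(628,402)),("roof backR",S2(235,385),D2(555,373))]:
    print(n,tri(cs,s,cd,d),onz(cs,s,138),onz(cd,d,138))
c=cs
# small door
for u in((122,265),):print(onz(cs,u,50))
for n,u in(("timer",(188,280)),("dish",(319,241)),("pen",(227,338)),("dish2",(178,350)),("box",(268,235)),("vial",(293,215)))  :print(n,onz(cs,u,10))
```

```text
ku hole [435.8 134.  123.9]
kl hole [436.6 131.7  49.4]
panel far top corner [470.3 258.  141. ]
tab tl [461.4 222.8 187.8]
tab tr [447.7 180.2 184.7]
base L [504.6 264.2  11.7]
base F [440.9 281.    5.7]
base R [404.7 138.1   8.6]
base L [507.1 262.2   8. ]
base F [441.2 280.5   8. ]
base R [407.4 134.    8. ]
base L [505.5 261.6   8. ]
base F [441.1 280.4   8. ]
base R [404.4 138.4   8. ]
roof backL [ 638.2 -142.6  137.7] [ 639.2 -144.2  138. ] [ 637.4 -140.   138. ]
roof frontL [ 564.1 -126.8  135.7] [ 562.2 -124.3  138. ] [ 563.2 -123.4  138. ]
roof frontR [ 527.3 -260.6  140.6] [ 532.4 -270.3  138. ] [ 526.7 -258.2  138. ]
roof backR [ 597.2 -267.2  151.5] [ 610.4 -287.5  138. ] [ 602.5 -286.9  138. ]
[747.8 412.8  50. ]
timer [628.5 312.4  10. ]
dish [489.5 -18.5  10. ]
pen [433.9 359.   10. ]
dish2 [485.3 451.3  10. ]
box [604.1  59.6  10. ]
vial [612.8 -51.   10. ]
```

Base corners put the stand at about (456,199) and the cabinet at about (583,-207), both yawed about -0.25. Larger door confirmed: its knuckle spacing is 74 mm in this measurement, against 70 drawn. Now I'll work out the wrist camera geometry and a viewpoint over the hinge.

```bash
cat >> h.py <<'E'
from scipy.spatial.transform import Rotation as Ro
def tcp():
    o=get_obs();T=np.eye(4);T[:3,:3]=Ro.from_euler("xyz",o["tcp_rot"]).as_matrix();T[:3,3]=o["tool_pos"];return T
def to(P,yaw):
    """total shift/turn (tool axes of now) to world TCP target P, tool down at yaw; numbers in row units"""
    T=tcp();R=Ro.from_euler("xyz",[np.pi,0,yaw]).as_matrix()
    r=Ro.from_matrix(T[:3,:3].T@R).as_rotvec()/1.5
    s=T[:3,:3].T@(np.array(P)-T[:3,3])/800
    return r.round(4),s.round(4),"target-axes shift",(R.T@(np.array(P)-T[:3,3])/800).round(4)
E
python3 - <<'E'
from h import *
c=capture("wrist");X=np.linalg.inv(tcp())@np.array(c["pose"]);print(X.round(2),c["mtx"],c["distortion"])
cs=capture("scene")
for u,z in(((395,98),150),((345,120),150),((333,148),100)):print(onz(cs,u,z))
# where would hinge appear with TCP at candidates
for P,yaw in(((440,-239,330),1.32),((400,-230,300),1.32),((400,-230,300),-.25),((440,-239,300),-.25),((440,-239,300),2.89)):
    R=np.eye(4);R[:3,:3]=Ro.from_euler("xyz",[np.pi,0,yaw]).as_matrix();R[:3,3]=P
    c["pose"]=R@X;print(P,yaw,(R@X)[:3,3],proj(c,[[510,-257,100],[510,-257,30],[563,-124,138],[583,-206,138]]).round(0).tolist())
print(to((400,-230,300),1.32))
E
```

```text
[[ 0.000e+00  9.500e-01  3.000e-01  8.214e+01]
 [ 1.000e+00 -0.000e+00 -0.000e+00 -3.000e-02]
 [ 0.000e+00  3.000e-01 -9.500e-01 -1.468e+02]
 [ 0.000e+00  0.000e+00  0.000e+00  1.000e+00]] [[353.21774121   0.         278.25156161]
 [  0.         353.21774121 210.05928956]
 [  0.           0.           1.        ]] [-0.06628692  0.          0.          0.          0.        ]
[ 677.09758368 -642.77709745  150.        ]
[ 702.74514455 -390.56196833  150.        ]
[ 672.06854701 -297.01814108  100.        ]
(440, -239, 330) 1.32 [ 460.35885719 -159.42018767  476.79579565] [[345.0, 177.0], [335.0, 165.0], [381.0, 30.0], [417.0, 116.0]]
(400, -230, 300) 1.32 [ 420.35885719 -150.42018767  446.79579565] [[390.0, 183.0], [373.0, 169.0], [441.0, 23.0], [476.0, 117.0]]
(400, -230, 300) -0.25 [ 479.5959994  -250.2954792   446.79579565] [[277.0, 64.0], [277.0, 69.0], [104.0, 38.0], [191.0, -18.0]]
(440, -239, 300) -0.25 [ 519.5959994  -259.2954792   446.79579565] [[278.0, 109.0], [278.0, 107.0], [111.0, 90.0], [195.0, 37.0]]
(440, -239, 300) 2.89 [ 360.4364252  -218.57777774  446.79579565] [[278.0, 249.0], [278.0, 227.0], [421.0, 281.0], [344.0, 316.0]]
(array([-3.000e-04, -2.000e-04, -6.415e-01]), array([ 0.3676, -0.2117, -0.078 ]), 'target-axes shift', array([ 0.3839,  0.1806, -0.0781]))
```

Run:
```python
from h import *
print(to((440,-239,240),-.25))
```

```text
(array([-3.000e-04,  0.000e+00,  4.052e-01]), array([ 0.4105, -0.1837, -0.003 ]), 'target-axes shift', array([ 0.2321, -0.3852, -0.0031]))
```

```bash
python3 -m inch '[0,0,0.081,0,0,0,-1, 0,0,0.081,0,0,0,-1, 0,0,0.081,0,0,0,-1, 0,0,0.081,0,0,0,-1, 0,0,0.081,0,0,0,-1]' && python3 -m inch '[0,0,0,0.0232,-0.0385,0,-1, 0,0,0,0.0232,-0.0385,0,-1, 0,0,0,0.0232,-0.0385,0,-1, 0,0,0,0.0232,-0.0385,0,-1, 0,0,0,0.0232,-0.0385,0,-1, 0,0,0,0.0232,-0.0385,0,-1, 0,0,0,0.0232,-0.0385,0,-1, 0,0,0,0.0232,-0.0385,0,-1, 0,0,0,0.0232,-0.0385,0,-1, 0,0,0,0.0232,-0.0385,0,-1]' && python3 -m inch '[0,0,0,0,0,0,-1,0,0,0,0,0,0,-1]'
python3 - <<'E'
from h import *
import pickle
c=capture("wrist");pickle.dump(c,open("w1.pkl","wb"))
im=c["image"][:,:,::-1]
print(np.array(c["pose"]).round(1),proj(c,[[510,-257,122],[510,-257,52]]))
cv2.imwrite("pics/w1.png",cv2.resize(im[20:210,150:400],(800,608),interpolation=cv2.INTER_CUBIC)[:600])
E
```

```text
time: 0.72
tool_pos: [183.9, -491.7, 237.7]
tcp_rot: [-3.141, 0.0, -0.256]
contact_force: [0.1, -0.2, 0.1]
grip_width: 91.6
finger_force: 0.0
time: 1.55
tool_pos: [440.9, -237.7, 237.8]
tcp_rot: [3.141, -0.0, -0.25]
contact_force: [0.6, -0.9, 0.4]
grip_width: 91.7
finger_force: 0.0
time: 1.72
tool_pos: [440.7, -237.8, 237.5]
tcp_rot: [3.142, 0.0, -0.246]
contact_force: [-0.4, -0.8, -0.7]
grip_width: 92.0
finger_force: 0.0
[[-2.000e-01  9.000e-01  3.000e-01  5.204e+02]
 [-1.000e+00 -2.000e-01 -1.000e-01 -2.581e+02]
 [-0.000e+00 -3.000e-01  1.000e+00  3.844e+02]
 [ 0.000e+00  0.000e+00  0.000e+00  1.000e+00]] [[280.42306687 113.21963722]
 [279.9880081  110.10470836]]
```

View pics/w1.png

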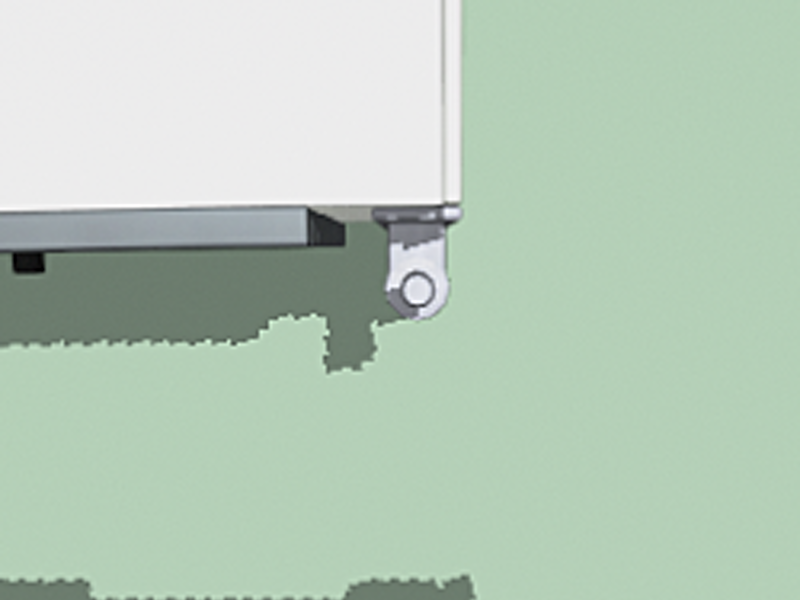

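Picture: a clean overhead view, with the upper pin's top centred at crop (418,290) and the roof's front edge at crop row ~208. A second view of the same pin with the tool turned half round will cancel the hand-eye error.

```bash
python3 -m inch '[0,0,-0.083,0,0,0,-1, 0,0,-0.083,0,0,0,-1, 0,0,-0.083,0,0,0,-1, 0,0,-0.083,0,0,0,-1, 0,0,-0.083,0,0,0,-1, 0,0,-0.083,0,0,0,-1, 0,0,-0.083,0,0,0,-1, 0,0,-0.083,0,0,0,-1, 0,0,-0.083,0,0,0,-1, 0,0,-0.083,0,0,0,-1]' >/dev/null&& python3 -m inch '[0,0,-0.083,0,0,0,-1, 0,0,-0.083,0,0,0,-1, 0,0,-0.083,0,0,0,-1, 0,0,-0.083,0,0,0,-1, 0,0,-0.083,0,0,0,-1, 0,0,-0.083,0,0,0,-1, 0,0,-0.083,0,0,0,-1, 0,0,-0.083,0,0,0,-1, 0,0,-0.083,0,0,0,-1, 0,0,-0.083,0,0,0,-1]' >/dev/null && python3 -m inch '[0,0,-0.083,0,0,0,-1, 0,0,-0.083,0,0,0,-1, 0,0,-0.083,0,0,0,-1, 0,0,-0.083,0,0,0,-1, 0,0,-0.083,0,0,0,-1,0,0,-0.019,0,0,0,-1,0,0,0,0,0,0,-1]'
python3 - <<'E'
from h import *
print(to((598,-278,238),2.89))
E
```

```text
time: 4.02
tool_pos: [438.8, -240.5, 237.7]
tcp_rot: [-3.141, -0.0, 2.89]
contact_force: [0.1, 0.5, 0.0]
grip_width: 92.1
finger_force: 0.0
(array([-0.0002, -0.0001, -0.    ]), array([-0.2044,  0.0041, -0.0004]), 'target-axes shift', array([-0.2044,  0.0041, -0.0004]))
```

```bash
python3 -m inch '[0,0,0,-0.041,0.0008,0,-1, 0,0,0,-0.041,0.0008,0,-1, 0,0,0,-0.041,0.0008,0,-1, 0,0,0,-0.041,0.0008,0,-1, 0,0,0,-0.041,0.0008,0,-1, 0,0,0,0,0,0,-1, 0,0,0,0,0,0,-1, 0,0,0,0,0,0,-1]'
cat >> h.py <<'E'
def circles(c,P,r,box=30,k=6):
    """Hough circles near the projection of P (radius mm r at that depth), pixels"""
    u=proj(c,P)[0];x,y=int(u[0])-box,int(u[1])-box
    g=cv2.cvtColor(np.ascontiguousarray(c["image"][max(y,0):y+2*box,x:x+2*box]),cv2.COLOR_RGB2GRAY)
    g=cv2.resize(g,None,fx=k,fy=k,interpolation=cv2.INTER_CUBIC)
    d=np.linalg.norm(np.array(c["pose"])[:3,3]-np.array(P));rp=r/d*c["mtx"][0,0]*k
    h=cv2.HoughCircles(g,cv2.HOUGH_GRADIENT,1,20,param1=60,param2=8,minRadius=int(rp*.75),maxRadius=int(rp*1.3))
    return [((q[0]+.5)/k-.5+x,(q[1]+.5)/k-.5+max(y,0),q[2]/rp*r) for q in (h[0][:4] if h is not None else [])]
E
python3 - <<'E'
from h import *
import pickle
c=capture("wrist");pickle.dump(c,open("w2.pkl","wb"));c1=pickle.load(open("w1.pkl","rb"))
for q in(c1,c):
    print(np.array(q["pose"])[:3,3])
    for h in circles(q,(510,-257,122),3.6):print("H",np.round(h,1),onz(q,h[:2],121))
print("man1",onz(c1,(280.3,110.3),122))
cv2.imwrite("pics/w2.png",cv2.resize(c["image"][20:210,150:400,::-1],(800,608),interpolation=cv2.INTER_CUBIC)[:600])
E
```

```text
time: 4.68
tool_pos: [598.4, -277.3, 237.2]
tcp_rot: [3.141, -0.002, 2.889]
contact_force: [-0.9, 0.0, 0.1]
grip_width: 91.8
finger_force: 0.0
[ 520.42096115 -258.05629671  384.43804881]
H [279.3 110.7   3.8] [ 511.89451494 -256.665556    121.        ]
H [276.5  93.2   4.5] [ 524.1758019  -257.64328127  121.        ]
H [276.7 113.3   4.4] [ 510.54122568 -254.34076329  121.        ]
H [283.5 112.8   4.2] [ 509.68588289 -259.22009233  121.        ]
[ 518.13102521 -256.91269094  384.20964753]
H [275.8  90.7   4.1] [ 512.41036682 -257.10074541  121.        ]
H [273.5  87.8   4.5] [ 510.12564396 -258.22022183  121.        ]
H [279.3 100.7   3.9] [ 519.69597203 -256.39606001  121.        ]
H [251.3  81.7   4.5] [ 502.14726786 -272.33443185  121.        ]
man1 [ 512.00740106 -257.40709387  122.        ]
```

View pics/w2.png

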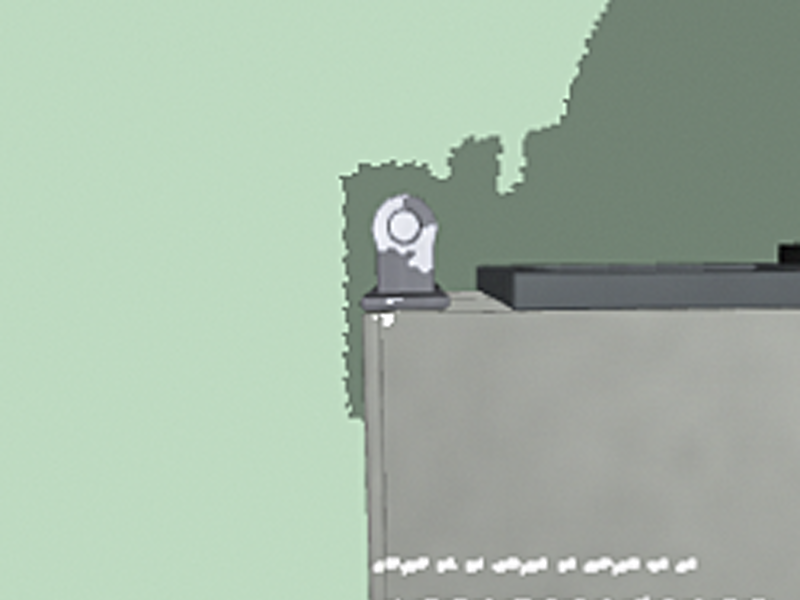

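```bash
python3 -m inch '[0,0,0.08,0,0,-0.015,-1, 0,0,0.08,0,0,-0.015,-1, 0,0,0.08,0,0,-0.015,-1, 0,0,0.08,0,0,-0.015,-1, 0,0,0.08,0,0,-0.015,-1, 0,0,0.08,0,0,0,-1, 0,0,0.08,0,0,0,-1]' >/dev/null && python3 -m inch '[0,0,0.08,0,0,0,-1, 0,0,0.08,0,0,0,-1, 0,0,0.08,0,0,0,-1, 0,0,0.08,0,0,0,-1, 0,0,0.08,0,0,0,-1, 0,0,0.087,0,0,0,-1,0,0,0,0,0,0,-1]'
python3 - <<'E'
from h import *
import pickle
print(to((440,150,300),1.32))
c2=pickle.load(open("w2.pkl","rb"));print("pin2",onz(c2,(275.9,90.2),122))
c=pickle.load(open("w1.pkl","rb"));g=cv2.cvtColor(c["image"],cv2.COLOR_RGB2GRAY).astype(float)
P=[]
for u in range(100,262,4):
    col=g[50:110,u];v=50+np.argmin(np.diff(cv2.GaussianBlur(col[:,None],(1,3),0)[:,0]))+.5
    P.append(onz(c,(u,v),138)[:2])
P=np.array(P);vx,vy,x0,y0=cv2.fitLine(P.astype(np.float32),cv2.DIST_HUBER,0,.01,.01).ravel();print("yaw",np.arctan2(-vx/np.sign(vy),abs(vy)),x0,y0,P[::10])
E
```

```text
time: 5.9
tool_pos: [598.3, -276.9, 298.9]
tcp_rot: [3.141, 0.0, 1.321]
contact_force: [-0.6, -0.6, 0.8]
grip_width: 91.9
finger_force: 0.0
(array([0.0006, 0.0003, 0.0004]), array([ 0.4679, -0.3239, -0.0019]), 'target-axes shift', array([ 0.4678, -0.3241, -0.0014]))
pin2 [ 512.13617546 -256.97476754  122.        ]
yaw -0.23114094 544.65186 -198.82315 [[ 557.74574522 -143.23379764]
 [ 551.68771195 -170.35204879]
 [ 545.30463803 -196.75597042]
 [ 539.15411858 -222.8379717 ]
 [ 532.58266302 -248.57227343]]
```

```bash
python3 -m inch '[0,0,0,0.039,-0.027,0,-1, 0,0,0,0.039,-0.027,0,-1, 0,0,0,0.039,-0.027,0,-1, 0,0,0,0.039,-0.027,0,-1, 0,0,0,0.039,-0.027,0,-1, 0,0,0,0.039,-0.027,0,-1, 0,0,0,0.039,-0.027,0,-1, 0,0,0,0.039,-0.027,0,-1, 0,0,0,0.039,-0.027,0,-1, 0,0,0,0.039,-0.027,0,-1]' >/dev/null;  python3 -m inch '[0,0,0,0.039,-0.027,0,-1, 0,0,0,0.039,-0.027,0,-1, 0,0,0,0,0,0,-1, 0,0,0,0,0,0,-1, 0,0,0,0,0,0,-1]'
python3 - <<'E'
from h import *
import pickle
c=capture("wrist");pickle.dump(c,open("w3.pkl","wb"))
print(np.array(c["pose"])[:3,3],proj(c,[[436,132.5,118],[455,201,183]]).round(1))
cv2.imwrite("pics/w3.png",cv2.resize(c["image"][60:360,180:400,::-1],(660,900),interpolation=cv2.INTER_CUBIC)[:600] if 0 else cv2.resize(c["image"][95:320,140:440,::-1],(800,600),interpolation=cv2.INTER_CUBIC))
E
```

```text
time: 7.15
tool_pos: [438.4, 148.8, 298.1]
tcp_rot: [3.14, 0.0, 1.329]
contact_force: [-0.1, -0.8, -0.5]
grip_width: 91.6
finger_force: 0.0
[457.54421434 228.89781565 445.02376059] [[279.9 204.7]
 [283.4 137.5]]
```

View pics/w3.png

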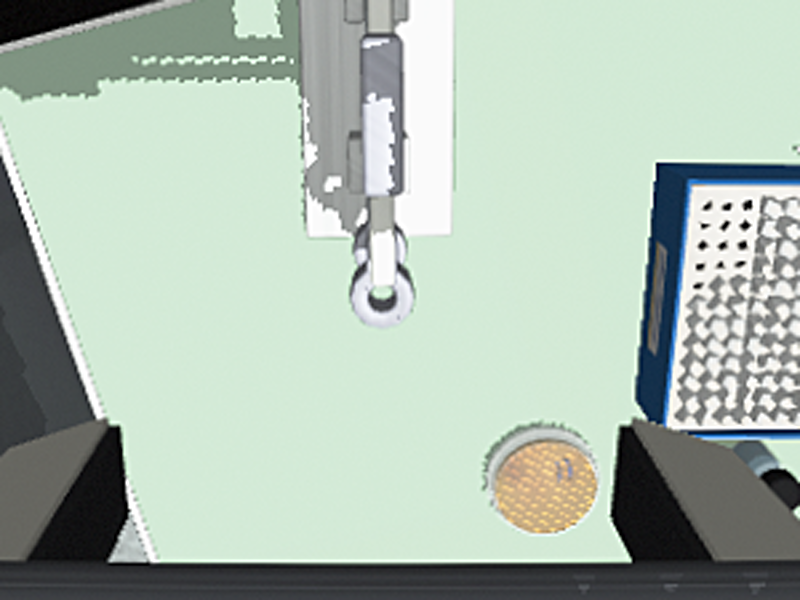

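Picture: the leaf seen from above, tab at crop (382,38–195), upper knuckle ring at crop (382,297), dish at (545,485) clear of the path.

Run:
```python
from h import *
import pickle
c=pickle.load(open("w3.pkl","rb"))
F=lambda x,y:(140+(x+.5)/2.6667-.5,95+(y+.5)/2.6667-.5)
for r in(12,5):
  for h in circles(c,(436,132.5,118),r)[:2]:print(r,np.round(h,1),onz(c,h[:2],118))
K=onz(c,F(382,297),118);print("man K",K)
a=onz(c,F(382,38),183);b=onz(c,F(382,188),183);print("tab",a,b,(a+b)/2,np.linalg.norm(a-b))
d=a-K;print("leaf yaw tabback-K",np.arctan2(-d[0],d[1]))
d=(a+b)/2-K;print("yaw tabmid-K",np.arctan2(-d[0],d[1]),np.hypot(*d[:2]))
for z in(40,8):  # base edges for the slot direction
    pass
```

```text
12 [282.8 205.5  12.1] [438.60843009 131.0119267  118.        ]
12 [280.3 188.2  11.8] [440.35234681 148.36826639 118.        ]
5 [282.8 206.3   5.2] [438.41025105 130.19192326 118.        ]
5 [283.  201.7   5.1] [439.67240633 134.72990083 118.        ]
man K [438.57126379 130.43621806 118.        ]
tab [459.46732687 220.81927029 183.        ] [449.86544376 181.13355114 183.        ] [454.66638531 200.97641072 183.        ] 40.83077838266659
leaf yaw tabback-K -0.22720256165673183
yaw tabmid-K -0.22432917662474006 72.35310440089643
```

Run:
```python
from h import *
print(to((454.6,200.7,161),1.345))
```

```text
(array([ 0.0006,  0.0002, -0.012 ]), array([0.0684, 0.0033, 0.1712]), 'target-axes shift', array([0.0683, 0.0047, 0.1712]))
```

```bash
python3 -m inch '[0,0,-0.012,0,0,0,-1, 0,0,0,0.0341,0.0023,0,-1, 0,0,0,0.0342,0.0024,0,-1, 0,0,0,0,0,0.0342,-1, 0,0,0,0,0,0.0342,-1, 0,0,0,0,0,0.0342,-1, 0,0,0,0,0,0.0342,-1, 0,0,0,0,0,0.0344,-1, 0,0,0,0,0,0,-1, 0,0,0,0,0,0,-1]'
python3 - <<'E'
from h import *
print(to((454.6,200.7,161),1.345))
E
```

```text
time: 8.03
tool_pos: [454.5, 200.6, 160.1]
tcp_rot: [-3.139, 0.002, 1.343]
contact_force: [-0.2, 1.0, 1.5]
grip_width: 91.9
finger_force: 0.0
(array([-0.0017,  0.001 , -0.0011]), array([ 0.0002,  0.0001, -0.0011]), 'target-axes shift', array([ 0.0002,  0.0001, -0.0011]))
```

```bash
for i in 1 2; do python3 -m inch '[0,0,0,0,0,0,1, 0,0,0,0,0,0,1, 0,0,0,0,0,0,1, 0,0,0,0,0,0,1, 0,0,0,0,0,0,1, 0,0,0,0,0,0,1, 0,0,0,0,0,0,1]';done; python3 -c "
from plant import *;o=get_obs();print(o['moment'],o['tcp_rot'])"
```

```text
time: 8.62
tool_pos: [454.6, 201.8, 161.0]
tcp_rot: [3.141, -0.0, 1.344]
contact_force: [0.4, -0.5, -0.4]
grip_width: 50.1
finger_force: 0.0
time: 9.2
tool_pos: [454.6, 201.7, 160.7]
tcp_rot: [-3.142, 0.0, 1.344]
contact_force: [-0.4, 0.4, 0.2]
grip_width: 11.7
finger_force: 30.0
[ 0.02299778 -0.11865082 -0.03291834] [-3.14150671e+00  7.35027217e-05  1.34423040e+00]
```

```bash
python3 -m inch '[0,0,0,0,0,-0.005,1, 0,0,0,0,0,-0.01,1, 0,0,0,0,0,-0.015,1, 0,0,0,0,0,-0.015,1, 0,0,0,0,0,-0.02,1, 0,0,0,0,0,-0.02,1, 0,0,0,0,0,-0.02,1, 0,0,0,0,0,-0.02,1, 0,0,0,0,0,0,1, 0,0,0,0,0,0,1]'
python3 - <<'E'
from h import *
import pickle
o=get_obs();print(o["contact_force"],o["moment"])
c=capture("wrist");pickle.dump(c,open("w4.pkl","wb"))
T=tcp();print(T[:3,3])
R=T[:3,:3]
# expected knuckle in tool frame
Kt=np.array([-72,0,160-8-110]);  # top of upper knuckle (leaf z 110) ; TCP at leaf z ~152
P=T[:3,3]+R@Kt;print("exp",P,proj(c,P))
for r in(12,5):
  for h in circles(c,P,r)[:3]:print(r,np.round(h,1),onz(c,h[:2],P[2]),"toolframe",R.T@(onz(c,h[:2],P[2])-T[:3,3]))
cv2.imwrite("pics/w4.png",cv2.resize(c["image"][95:320,140:440,::-1],(800,600),interpolation=cv2.INTER_CUBIC))
E
```

```text
time: 10.03
tool_pos: [454.8, 201.8, 261.4]
tcp_rot: [3.14, -0.001, 1.344]
contact_force: [0.3, -0.3, -3.4]
grip_width: 12.1
finger_force: 30.0
[ 0.2701043  -0.32047134 -3.35064779] [-0.07475124 -0.06428773 -0.00201917]
[454.2799424  201.60134091 260.34733649]
exp [438.09374428 131.43079026 218.36995197] [[277.68845334 347.86571959]]
12 [278.3 347.2   9.6] [438.62785038 131.87949851 218.36995197] toolframe [-71.44280214   0.41968903  41.99969031]
12 [275.3 356.2  13. ] [435.08121967 125.25195568 218.36995197] toolframe [-78.69756026  -1.54789567  42.00260014]
12 [280.2 344.   11.8] [440.34824401 134.06058498 218.36995197] toolframe [-68.93105846   1.60629541  41.99852067]
5 [256.2 343.8   5.9] [425.20494162 137.66865263 218.36995197] toolframe [-68.81611504 -13.96048085  42.00348077]
5 [273.2 346.    6. ] [435.56205898 133.53955957 218.36995197] toolframe [-70.51367807  -2.94060969  42.00047703]
5 [285.2 345.3   6.4] [443.27874598 132.29683649 218.36995197] toolframe [-69.99160516   4.85804735  41.99781007]
```

View pics/w4.png

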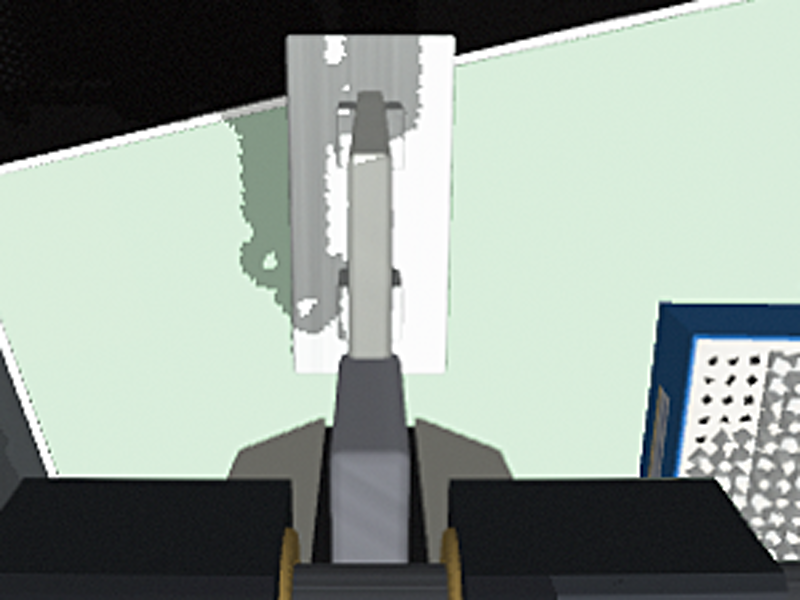

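Held upright and aligned; weight reads 3.4 N. Now turn the door to the open angle over here, then carry it to a standoff before the hinge.

```bash
python3 -m inch '[0,0,-0.04,0,0,0,1, 0,0,-0.08,0,0,0,1, 0,0,-0.08,0,0,0,1, 0,0,-0.08,0,0,0,1, 0,0,-0.08,0,0,0,1, 0,0,-0.08,0,0,0,1, 0,0,-0.08,0,0,0,1]' >/dev/null && python3 -m inch '[0,0,-0.08,0,0,0,1, 0,0,-0.08,0,0,0,1, 0,0,-0.08,0,0,0,1, 0,0,-0.08,0,0,0,1, 0,0,-0.08,0,0,0,1, 0,0,-0.08,0,0,0,1, 0,0,-0.08,0,0,0,1, 0,0,-0.045,0,0,0,1, 0,0,0,0,0,0,1]'
python3 - <<'E'
from h import *
print(to((382.6,-226.8,261),2.911))
E
```

```text
time: 11.42
tool_pos: [453.9, 201.5, 259.3]
tcp_rot: [-3.14, -0.003, 3.034]
contact_force: [-1.5, -0.3, -2.3]
grip_width: 11.8
finger_force: 30.0
(array([-0.0009, -0.0017,  0.0821]), array([ 0.0313, -0.5419, -0.0014]), 'target-axes shift', array([-0.0356, -0.5416, -0.0021]))
```

```bash
python3 -m inch '[0,0,0.08,0,0,0,1, 0,0,0.002,-0.001,-0.02,0,1, 0,0,0,-0.003,-0.036,0,1, 0,0,0,-0.003,-0.04,0,1, 0,0,0,-0.003,-0.04,0,1, 0,0,0,-0.003,-0.04,0,1, 0,0,0,-0.003,-0.04,0,1, 0,0,0,-0.003,-0.04,0,1, 0,0,0,-0.003,-0.04,0,1, 0,0,0,-0.003,-0.04,0,1]' >/dev/null; python3 -m inch '[0,0,0,-0.003,-0.04,0,1, 0,0,0,-0.003,-0.04,0,1, 0,0,0,-0.003,-0.04,0,1, 0,0,0,-0.002,-0.04,0,1, 0,0,0,0,-0.03,0,1, 0,0,0,0,-0.0156,0,1, 0,0,0,0,0,0,1, 0,0,0,0,0,0,1]';  python3 - <<'E'
from h import *
print(to((382.6,-226.8,191),2.911))
E
```

```text
time: 12.92
tool_pos: [382.2, -226.5, 259.9]
tcp_rot: [3.14, -0.002, 2.905]
contact_force: [-0.1, 0.2, -2.4]
grip_width: 11.6
finger_force: 30.0
(array([ 0.0008, -0.0011, -0.0038]), array([-0.0007, -0.0003,  0.0862]), 'target-axes shift', array([-0.0006, -0.0002,  0.0862]))
```

```bash
python3 -m inch '[0,0,-0.003,0,0,0.02,1, 0,0,0,0,0,0.03,1, 0,0,0,0,0,0.025,1, 0,0,0,0,0,0.011,1, 0,0,0,0,0,0,1,0,0,0,0,0,0,1]'; python3 -m inch '[0,0,0,-0.015,0,0,1, 0,0,0,-0.015,0,0,1, 0,0,0,-0.012,0,0,1, 0,0,0,-0.01,0,0,1, 0,0,0,-0.01,0,0,1, 0,0,0,-0.008,0,0,1, 0,0,0,-0.005,0,0,1, 0,0,0,0,0,0,1, 0,0,0,0,0,0,1]'
python3 - <<'E'
from h import *
print(to((440.95,-240.6,191),2.911))
cs=capture("scene");cd=capture("side");w=capture("wrist")
f=lambda im,x,y,w,h:cv2.resize(im[y:y+h,x:x+w,::-1],(400,600),interpolation=cv2.INTER_CUBIC)
cv2.imwrite("pics/e1.png",np.hstack([f(cs["image"],325,140,80,120),f(cd["image"],270,125,80,120)]))
E
```

```text
time: 13.42
tool_pos: [383.0, -226.0, 192.2]
tcp_rot: [3.141, -0.0, 2.914]
contact_force: [0.3, -0.2, -1.6]
grip_width: 11.7
finger_force: 30.0
time: 14.17
tool_pos: [441.0, -240.0, 191.8]
tcp_rot: [3.142, -0.001, 2.913]
contact_force: [-0.8, 0.0, -3.5]
grip_width: 11.9
finger_force: 30.0
(array([ 0.0001, -0.0004,  0.0016]), array([-0.0001, -0.0007,  0.001 ]), 'target-axes shift', array([-0.0001, -0.0007,  0.001 ]))
```

View pics/e1.png

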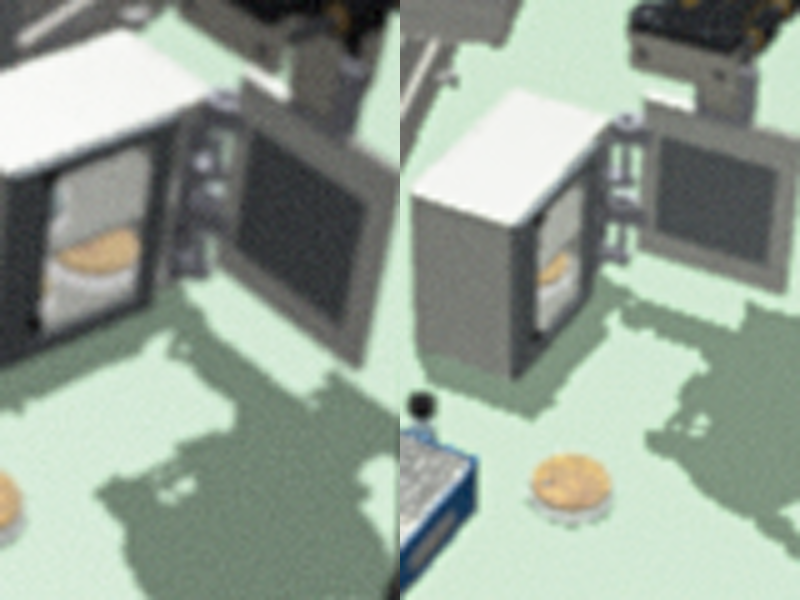

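Both views show the knuckles over their pins (side crop: upper knuckle (625,122) over pin (622,160)). I'll lower gently, watching the force.

```bash
python3 -m inch '[0,0,0,0,-0.0004,0.004,1, 0,0,0,0,0,0.003,1, 0,0,0,0,0,0.001,1, 0,0,0,0,0,0,1]'; for i in 1 2 3; do python3 -m inch '[0,0,0,0,0,0.001,1, 0,0,0,0,0,0.001,1, 0,0,0,0,0,0,1]' | egrep 'pos|contact'; done
```

```text
time: 14.65
tool_pos: [440.8, -240.3, 185.2]
tcp_rot: [3.141, -0.001, 2.913]
contact_force: [-0.1, 0.6, -2.6]
grip_width: 12.0
finger_force: 30.0
tool_pos: [441.0, -240.4, 183.8]
contact_force: [0.2, -0.1, -2.5]
tool_pos: [441.0, -240.4, 182.2]
contact_force: [-0.9, 0.3, -2.4]
tool_pos: [441.0, -240.4, 180.6]
contact_force: [-0.5, 1.2, -2.3]
```

```bash
for i in 1 2 3 4; do python3 -m inch '[0,0,0,0,0,0.001,1, 0,0,0,0,0,0.001,1, 0,0,0,0,0,0,1]' | egrep 'pos|contact'; done;python3 -c "
from plant import *;o=get_obs();print(o['moment'],o['tcp_rot'])"
```

```text
tool_pos: [441.0, -240.4, 179.0]
contact_force: [0.6, 0.5, -2.9]
tool_pos: [441.0, -240.4, 177.4]
contact_force: [-0.1, 0.5, -2.4]
tool_pos: [441.0, -240.4, 175.8]
contact_force: [0.7, -0.8, -2.7]
tool_pos: [441.0, -240.4, 174.2]
contact_force: [0.3, 0.4, -2.8]
[ 0.07500933 -0.11485543 -0.0055327 ] [ 3.14154540e+00 -2.11140524e-04  2.91331003e+00]
```

```bash
for i in 1 2 3 ; do python3 -m inch '[0,0,0,0,0,0.001,1, 0,0,0,0,0,0.001,1, 0,0,0,0,0,0.001,1, 0,0,0,0,0,0.001,1, 0,0,0,0,0,0,1]' | egrep 'pos|contact'; done; for i in 1 2; do python3 -m inch '[0,0,0,0,0,0.0007,1, 0,0,0,0,0,0,1]' | egrep 'pos|contact'; done
```

```text
tool_pos: [441.0, -240.4, 171.0]
contact_force: [-1.3, 0.9, -2.5]
tool_pos: [441.0, -240.4, 167.8]
contact_force: [-0.9, 0.4, -3.0]
tool_pos: [441.0, -240.4, 164.6]
contact_force: [-0.3, 0.0, -2.4]
tool_pos: [441.1, -240.4, 164.1]
contact_force: [-0.6, -0.8, -2.4]
tool_pos: [441.1, -240.4, 163.5]
contact_force: [-0.5, -0.1, -2.0]
```

```bash
for i in 1 2 3 4 5 6; do python3 -m inch '[0,0,0,0,0,0.0006,1, 0,0,0,0,0,0,1]' | egrep 'pos|contact'; done
```

```text
tool_pos: [441.1, -240.4, 163.1]
contact_force: [-0.1, -0.5, -3.4]
tool_pos: [441.0, -240.4, 162.6]
contact_force: [-0.2, 0.4, -3.0]
tool_pos: [441.1, -240.4, 162.1]
contact_force: [-1.1, -0.1, -2.5]
tool_pos: [441.1, -240.4, 161.6]
contact_force: [0.3, -0.5, -2.2]
tool_pos: [441.0, -240.4, 161.2]
contact_force: [-1.0, -0.2, -2.3]
tool_pos: [441.1, -240.5, 160.7]
contact_force: [0.7, -0.2, -3.1]
```

```bash
for i in 1 2 3 4 ; do python3 -m inch '[0,0,0,0,0,0.0005,1, 0,0,0,0,0,0,1]' | egrep 'pos|contact'; done
python3 - <<'E'
from h import *
cs=capture("scene");cd=capture("side")
f=lambda im,x,y,w,h:cv2.resize(im[y:y+h,x:x+w,::-1],(400,600),interpolation=cv2.INTER_CUBIC)
cv2.imwrite("pics/e2.png",np.hstack([f(cs["image"],340,150,48,72),f(cd["image"],285,140,48,72)]))
E
```

```text
tool_pos: [441.1, -240.5, 160.6]
contact_force: [-1.7, 0.3, 0.5]
tool_pos: [441.0, -240.5, 160.5]
contact_force: [-4.7, 0.3, 4.9]
tool_pos: [441.0, -240.5, 160.5]
contact_force: [-4.6, 1.6, 7.1]
tool_pos: [441.0, -240.5, 160.4]
contact_force: [-5.5, 2.2, 10.9]
```

View pics/e2.png

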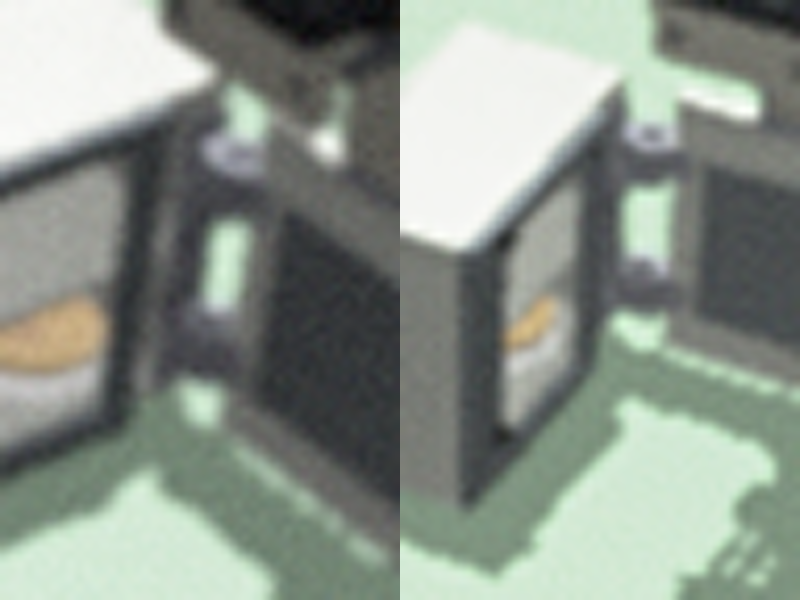

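Seated: contact came at z 160.6, just where predicted, and both knuckles sit on their shoulders (side crop (650,140) and (645,280)). I'll relieve the press and open the fingers a little to cage the tab.

```bash
python3 -m inch '[0,0,0,0,0,-0.001,1, 0,0,0,0,0,-0.0008,1, 0,0,0,0,0,0,1, 0,0,0,0,0,0,1]' | egrep 'pos|contact'; python3 -m inch '[0,0,0,0,0,0,0.5, 0,0,0,0,0,0,0.5, 0,0,0,0,0,0,0.5, 0,0,0,0,0,0,0.5, 0,0,0,0,0,0,0.5]'
```

```text
tool_pos: [441.2, -240.5, 160.6]
contact_force: [-0.8, -0.3, 1.4]
time: 20.5
tool_pos: [441.1, -240.5, 160.5]
tcp_rot: [-3.142, 0.0, 2.913]
contact_force: [-0.3, 0.2, 0.7]
grip_width: 22.9
finger_force: 0.0
```

```bash
python3 -m inch '[0,0,0.05,0,0.0068,0,0.5, 0,0,0.05,0,0.0068,0,0.5, 0,0,0.05,0,0.0068,0,0.5, 0,0,0.05,0,0.0068,0,0.5, 0,0,0.05,0,0.0068,0,0.5, 0,0,0.05,0,0.0068,0,0.5, 0,0,0,0,0,0,0.5]'
python3 - <<'E'
from h import *
T=tcp();print("pin in tool",T[:3,:3].T@(np.array([512.07,-257.1,161])-T[:3,3]))
E
```

```text
time: 21.08
tool_pos: [454.6, -210.2, 160.6]
tcp_rot: [3.141, 0.0, 2.461]
contact_force: [-0.9, -0.2, 1.1]
grip_width: 22.7
finger_force: 0.0
pin in tool [-74.20385269  -0.284983    -0.36739554]
```

```bash
python3 -m inch '[0,0,0.05,-0.001,0.0068,0,0.5, 0,0,0.05,-0.0005,0.0068,0,0.5, 0,0,0.05,-0.0002,0.0068,0,0.5, 0,0,0.05,-0.0002,0.0068,0,0.5, 0,0,0.05,-0.0002,0.0068,0,0.5, 0,0,0.05,-0.0002,0.0068,0,0.5, 0,0,0.05,-0.0002,0.0068,0,0.5, 0,0,0.05,-0.0002,0.0068,0,0.5, 0,0,0,0,0,0,0.5]'
python3 - <<'E'
from h import *
T=tcp();print("pin in tool",T[:3,:3].T@(np.array([512.07,-257.1,161])-T[:3,3]))
w=capture("wrist");cs=capture("scene")
cv2.imwrite("pics/s1.png",np.hstack([cv2.resize(cs["image"][130:250,290:410,::-1],(400,400)),cv2.resize(w["image"][:,70:490,::-1],(400,400))]))
E
```

```text
time: 21.83
tool_pos: [490.8, -187.2, 160.6]
tcp_rot: [3.141, 0.0, 1.863]
contact_force: [-0.2, 0.5, 0.4]
grip_width: 23.0
finger_force: 0.0
pin in tool [-73.11069209   0.19288479  -0.41600489]
```

View pics/s1.png

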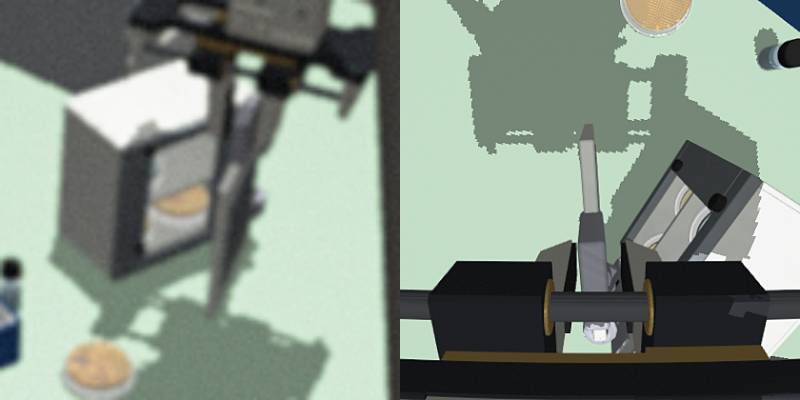

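Door swings along in the cage, now about half shut (the wrist view shows it leading to the buffers at crop (715,200)). Slower now.

```bash
python3 -m inch '[0,0,0.04,-0.0001,0.0055,0,0.5, 0,0,0.04,-0.0001,0.0055,0,0.5, 0,0,0.04,-0.0001,0.0055,0,0.5, 0,0,0.04,-0.0001,0.0055,0,0.5, 0,0,0.03,-0.0001,0.004,0,0.5, 0,0,0.03,-0.0001,0.004,0,0.5, 0,0,0.03,0,0.004,0,0.5, 0,0,0.03,0,0.004,0,0.5,0,0,0.03,0,0.004,0,0.5, 0,0,0,0,0,0,0.5]'
python3 - <<'E'
from h import *
T=tcp();print("pin in tool",T[:3,:3].T@(np.array([512.07,-257.1,161])-T[:3,3]))
E
```

```text
time: 22.77
tool_pos: [523.5, -185.0, 160.6]
tcp_rot: [3.141, 0.0, 1.399]
contact_force: [-0.4, 0.3, 0.5]
grip_width: 23.0
finger_force: 0.0
pin in tool [-72.95798406   1.05196263  -0.43245037]
```

```bash
python3 -m inch '[0,0,0.02,0,0.0025,0,0.5, 0,0,0.02,0,0.0025,0,0.5, 0,0,0,0,0.001,0,0.5, 0,0,0,0,0.001,0,0.5, 0,0,0,0,0,0,0.5]'|egrep 'pos|rot|contact'; for i in 1 2 3 4; do python3 -m inch '[0,0,0,0,0.001,0,0.5, 0,0,0,0,0,0,0.5]'|egrep 'pos|contact';done
python3 - <<'E'
from h import *
T=tcp();print("pin in tool",T[:3,:3].T@(np.array([512.07,-257.1,161])-T[:3,3]))
E
```

```text
tool_pos: [528.8, -185.9, 160.6]
tcp_rot: [-3.141, 0.0, 1.341]
contact_force: [0.3, 0.1, -0.4]
tool_pos: [529.7, -186.0, 160.6]
contact_force: [-0.7, 0.0, 0.3]
tool_pos: [530.6, -186.2, 160.6]
contact_force: [-0.6, 1.2, -0.1]
tool_pos: [531.4, -186.4, 160.6]
contact_force: [0.5, 0.3, -0.1]
tool_pos: [532.2, -186.5, 160.6]
contact_force: [-0.4, 0.0, -1.0]
pin in tool [-73.28436285  -3.30559575  -0.41228814]
```

Centre is 3.3 mm past the shut plane, with about 5.5 mm of play, so contact is near.

```bash
for i in 1 2 3 4 5; do python3 -m inch '[0,0,0,0,0.0008,0,0.5, 0,0,0,0,0,0,0.5]'|egrep 'pos|contact';done
```

```text
tool_pos: [532.8, -186.7, 160.6]
contact_force: [0.8, 0.8, 0.4]
tool_pos: [533.4, -186.9, 160.6]
contact_force: [0.5, 0.2, -0.2]
tool_pos: [534.0, -187.0, 160.6]
contact_force: [0.2, 0.7, 0.3]
tool_pos: [534.7, -187.2, 160.6]
contact_force: [-0.3, 0.3, 0.1]
tool_pos: [535.3, -187.3, 160.6]
contact_force: [0.1, 0.4, -0.4]
```

```bash
for i in 1 2 3; do python3 -m inch '[0,0,0,0,0.0008,0,0.5, 0,0,0,0,0,0,0.5]'|egrep 'pos|contact|finger';done
python3 - <<'E'
from h import *
w=capture("wrist");cv2.imwrite("pics/s2.png",cv2.resize(w["image"][120:420,100:500,::-1],(800,600)))
E
```

```text
tool_pos: [535.6, -187.3, 160.6]
contact_force: [-0.8, 1.3, 0.4]
finger_force: 0.8
tool_pos: [535.7, -187.4, 160.5]
contact_force: [-4.8, 1.1, 2.2]
finger_force: 2.4
tool_pos: [535.8, -187.4, 160.5]
contact_force: [-6.8, 1.3, 4.0]
finger_force: 3.5
```

View pics/s2.png

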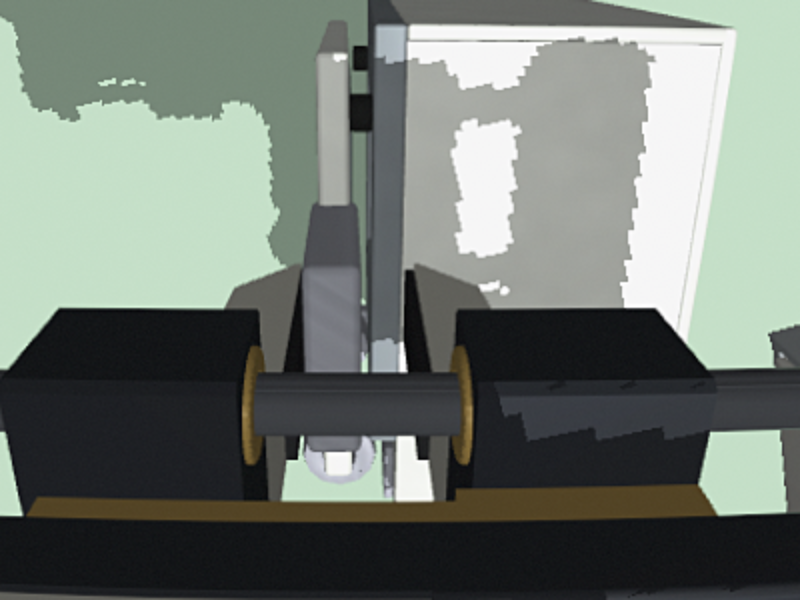

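The door rests on the buffers, parallel to the front. Back the fingers off to mid-gap, open, and lift.

```bash
python3 -m inch '[0,0,0,0,-0.002,0,0.5, 0,0,0,0,-0.003,0,0.5, 0,0,0,0,-0.003,0,0.5, 0,0,0,0,0,0,0.2, 0,0,0,0,0,0,0.2, 0,0,0,0,0,0,0.2, 0,0,0,0,0,0,0.2]'; python3 -m inch '[0,0,0,0,0,-0.01,0.2, 0,0,0,0,0,-0.02,0.2, 0,0,0,0,0,-0.03,0.2, 0,0,0,0,0,-0.04,0.2, 0,0,0,0,0,-0.04,0.2, 0,0,0,0,0,-0.02,0.2, 0,0,0,0,0,0,0.2, 0,0,0,0,0,0,0.2]'
python3 - <<'E'
from h import *
w=capture("wrist");cs=capture("scene")
cv2.imwrite("pics/f.png",np.hstack([cv2.resize(cs["image"][130:250,290:410,::-1],(400,400)),cv2.resize(w["image"][:,70:490,::-1],(400,400))]))
E
```

```text
time: 25.82
tool_pos: [531.0, -186.3, 160.7]
tcp_rot: [3.141, 0.0, 1.338]
contact_force: [0.8, -0.0, 0.5]
grip_width: 36.4
finger_force: 0.0
time: 26.48
tool_pos: [531.1, -186.3, 289.7]
tcp_rot: [3.139, 0.001, 1.338]
contact_force: [0.2, 0.4, 0.4]
grip_width: 36.8
finger_force: 0.0
```

View pics/f.png

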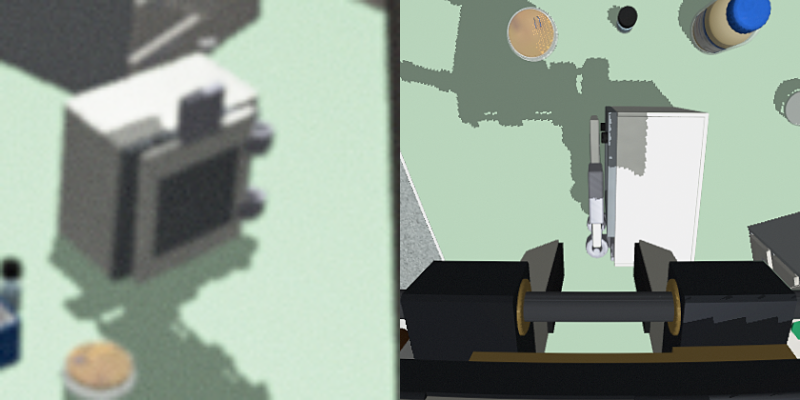

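```bash
python3 -c "
from plant import *;print(close_job())"
```

```text
the job is handed in; nothing more can be done
None
```

The door hangs on both pins, shut against the buffers and released, and the job is handed in at about 27 s with no verdict returned; I viewed 12 pictures, over the limit of 10, and found the pins by camera and a force-watched lowering rather than a sideways feel.

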